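# Lock the drop-in swivel hook and hang the tape roll on it

## Task

The swivel hook on the small bench stand has been left turned aside, sitting up out of its slot. Turn it by its thumb plate so that its arm points to the front, feeling for the slot with only light pressure until the hook drops fully home and is locked there; do not force it down or sideways. Then take the roll of masking tape out of its plywood rest, hang it on the hook's arm, letting the arm take the weight gently, and let go. Do not shift the glue bottle.

Things in the scene. Friction and masses are not known exactly. Their poses are not given: they have to be found in the camera images.
- stand: Fixed dark steel stand: foot 130 mm across, column 52 mm across, and on top a bright slotted ring 60 mm across, 16 mm high, its upper face 125 mm above the bench. Origin: centre of the foot's underside, on the column's axis; z up; -x is the stand's front, looking roughly to the robot. Column and ring have a 17 mm upright bore for the hook's shank.
- ring_top (a point): Centre of the ring's upper face, axes as the stand's (not the slot's). One slot, 10 mm wide, 16 mm deep, runs straight across the ring through the bore. The ring is clamped and does not turn, but was set by hand: the slot's front end lies anywhere within 29 degrees either side of the stand's -x; no reading tells where: feel for it (or look).
- hook: Loose steel swivel hook, 0.32 kg; its shank (14 mm thick, 48 mm long) turns in the bore. Origin: on the shank's axis, at the underside of its flange (50 mm across, 7 mm thick); z up; the arm points along its -x. Under the flange a straight key (50 mm along x, 7 wide, 12 high) crosses the shank; at the start it rides on the ring, origin 137 mm over the bench, held only by friction.
- hook_grip (a point): Middle of the hook's thumb plate, 40 mm above the hook's origin, axes as the hook's: upright, 12 mm thick (y), 34 mm long (x), 30 mm high, standing on a boss 29 mm across; pinch it across its thickness from above. At the start the arm is 43 to 72 degrees anticlockwise (from above) of the stand's front. Over 40 N between hook and stand counts as forcing.
- hook_tip (a point): End of the hook's arm, 130 mm out from its axis, 29 mm above its origin. The arm is a level round bar 10 mm thick, centre line 18 mm above the origin, straight from the boss to 118 mm out; there it bends up (top 34 mm above the origin). When key and slot agree within about 3 degrees the hook can sink 12 mm till its flange lies on the ring; then it is home and cannot turn.
- tape_roll: Loose roll of wide masking tape: a plain ring 113 mm outside, 76 mm clear hole, 35 mm wide, 0.12 to 0.24 kg, on edge in the rest, so its axis is level. Origin: centre of one flat face; z along the axis, through the roll to the other face at z = 35 mm. Pinch it from above across its 35 mm width at the top of the ring, where the wall is 18 mm deep.
- roll_rest: Fixed plywood rest, 56 x 124 mm, 22 mm high, in which the roll stands between two dark battens. Origin: centre of its underside; x along the roll's axis.
- roll_mid (a point): Middle of the tape roll: on its axis, half way through its width, 67 mm above the bench at the start; axes as the roll's. Hung on the arm, it is about 33 mm below the arm's centre line. Over 15 N between roll and hook counts as rough.
- glue_bottle: Bystander: upright glue bottle, 69 mm across, 198 mm high, behind the work. Origin: centre of its underside. It stays standing where it is.
Not all that is in view belongs to the job. There is more than one size of the tape_roll; the one meant has the size given above.

How it is judged:
On the way:
1. the hook has dropped fully into the slot, its arm pointing to the front (z of hook in the frame of stand between 0.12 and 0.1285 m and horizontal distance between hook and stand below 0.006 m and x of hook_tip in the frame of stand below -0.095 m), for 0.3 s.
At the end, for the whole second after the job is handed in: The hook is home in its slot (at most 3.5 mm up), its tip at least 95 mm in front of the stand's axis; the roll hangs on the arm by its weight, rocking slower than 60 mm/s: its middle 40 to 112 mm out from the axis, within 20 mm of the arm sideways, 18 to 48 mm below its centre line (all of step 1 and x of roll_mid in the frame of hook between -0.112 and -0.04 m and y of roll_mid in the frame of hook between -0.02 and 0.02 m and z of roll_mid in the frame of hook between -0.03 and 0 m and contact force between tape_roll and hook above 0.6 N and linear speed of tape_roll below 0.06 m/s); the robot touches nothing.
It fails at once if the hook is forced: more than 40 N between hook and stand (contact force between hook and stand above 40 N).
It fails at once if the roll is dropped or rammed on the hook: more than 15 N between them (contact force between tape_roll and hook above 15 N).
It fails at once if the glue bottle is shifted more than 20 mm or tipped (distance of glue_bottle from where it was at the start of the episode above 0.02 m or angle between glue_bottle's own z axis and vertical above 0.2 rad).
It also fails if it takes over 72 s, if anything falls off the work surface, if the arm or the gripper's body presses on something with over 40 N, if the wrist force passes 120 N, or if a joint passes its speed limit or range.

## Robot

A 7-joint arm with a two-finger parallel gripper is mounted at the origin on a cart in front of the work surface, level with it; the furniture and walls round the work are solid. World frame = base frame: x ahead of the robot, y to its left, z up, the work surface at z = 0. Lengths are in m, angles in rad, forces in N, time in s.
With the tool pointing down it reaches from about 0.425 to 0.95 m from the base axis. Payload 4.7 kg.
Tool frame: the origin (TCP) lies on the centre line of the jaws, within the pads' length; the fingertips stand robot.nose_length ahead of it and the grasp point (between the pads) lies 8 mm behind it (robot.nose_length is the distance from the TCP to the fingertips, in m); z points along the fingers, y is the line along which they close (so a half turn about z gives the same grasp; the last joint's range is limited). The gripper opens to 85 mm and grips with 20 to 120 N. Pads are 22 mm wide; open, the fingers measure 114 mm over their backs; the gripper's body (76 mm by 85 mm) begins 54 mm behind the grasp point. The pads swing forward as they close: fully open they stand 13 mm farther back than shut.
Start: joints at [1.131, 0.469, -0.049, 1.532, 0.024, 1.141, -0.082], TCP at [0.27, -0.619, 0.242] pointing down, gripper open.
Joint ranges: [-2.59, 2.59], [-0.33, 1.99], [-1.39, 1.29], [0.1, 2.45], [-1.04, 4.18], [0.21, 1.99], [-2.66, 2.66]. Speed limits (rad/s): [2.57, 2.57, 3.14, 3.14, 3.14, 3.14, 3.14].

## Interface

Orientations are given as [roll, pitch, yaw] about the fixed x, y, z axes, in that order (R = Rz(yaw) Ry(pitch) Rx(roll)).
In Python, from plant import robot gives the robot as it stands. Calls block until the motion is done:
- robot.goto(position, orientation): joint-space move of the TCP to a pose.
- robot.move_straight(position, vel=0.15, attitude=None, contact_N=None): straight line of the TCP; attitude=None keeps the orientation; vel is the mean speed in m/s. With contact_N (N) it stops when the force on the tool has changed by that much, and returns True; else False.
- robot.move_joints(angles): joint-space move.
- robot.grip(opening, strength=None): opening from 0.0 (shut) to 1.0 (fully open); strength is the grip in N (None keeps the last); returns when the fingers have stopped.
- robot.sleep(seconds).
- robot.inverse_kinematics(position, orientation): joint angles nearest the present ones, or None.
- robot.sense(): the state.
- robot.grab_frame(name): name is "scene" or "side" or "wrist"; returns a dict with "image" (480x640x3 uint8, red, green, blue), "range_z" (480x640 float32, m along the optical axis (not along the pixel's ray), 0 where there is no reading), "fx", "fy", "cx", "cy" (pixels), "R" (3x3) and "t" (3): a world point X has camera coordinates R X + t. Camera axes: x right, y down, z forward; pixel columns grow to the right and rows downward; lengths in m; the calibration is good to about 2 mm. A picture is of the moment at which its call begins.
A pose or a line that the arm cannot do raises robot.IKError and nothing moves.
- robot.close_job(): hands the job in; it is judged then, once.
The state is a dict: "t": time; "joint_pos": joint angles; "joint_velocities": joint speeds; "effort": joint torques, N m; "tcp_pos": TCP position; "tcp_rot": TCP orientation; "wrist_force": force on the tool from outside, world axes, zero at the start; "torque": the same for the moment, N m; "opening": opening from 0.0 (shut) to 1.0 (fully open); "gripper_force": force on a finger pad.
Only numpy, scipy, OpenCV 4.12 (cv2) and the standard library are available. Lean on these libraries where they do the work, as an engineer would, in place of code of your own. Each camera call takes 0.05 s, during which the arm holds its last target. There are 200 camera calls.

## Working session

There is one attempt and no reset: what is moved stays moved. The work goes in short steps, each a Python script; the robot and the scene stay as the last script left them, time stands still between calls to the robot, and variables do not carry over. Pictures are saved under pics/ and viewed, at most 10 in all, crops included, and the job is handed in when it is done.

```bash
mkdir -p pics; ls
cat > h.py <<'E'
import numpy as np, cv2, json
from plant import robot
def save(name, f): cv2.imwrite(f'pics/{name}.png', f['image'][:,:,::-1])
def cloud(f):
    z=f['range_z'].astype(float); v,u=np.indices(z.shape)
    P=np.stack([(u-f['cx'])/f['fx']*z,(v-f['cy'])/f['fy']*z,z],-1)
    W=(P-np.array(f['t']))@np.array(f['R']); W[z<=0]=np.nan
    return W
def frame(n):
    f=robot.grab_frame(n); return f,cloud(f)
E
python3 - <<'E'
from h import *
import pickle
for n in ('scene','side'):
    f,W=frame(n); save(n,f); pickle.dump((f,W),open(n+'.pkl','wb'))
    print(n, -np.array(f['R']).T@np.array(f['t']), np.array(f['R'])[2])
s=robot.sense(); print(robot.nose_length, {k:s[k] for k in ('t','tcp_pos','tcp_rot','wrist_force','opening')})
E
```

```text
pics
scene [0.24365354 0.59556051 0.73433223] [ 0.37076804 -0.67923137 -0.63338441]
side [0.29001235 0.9694542  0.56597205] [ 0.27134896 -0.89166062 -0.36236871]
0.011 {'t': 0.1, 'tcp_pos': array([ 0.26936327, -0.61836432,  0.24136733]), 'tcp_rot': array([-3.13980176e+00,  5.81156101e-05,  4.10849412e-01]), 'wrist_force': array([ 0.22353813, -0.19116421, -0.91697605]), 'opening': 0.99968999168113}
```

View pics/scene.png

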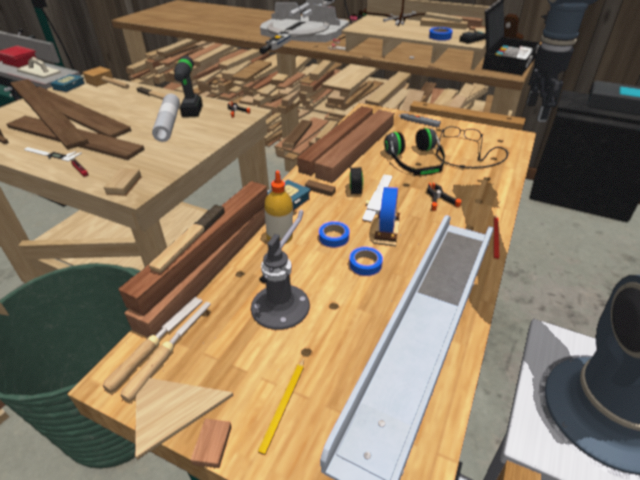

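View pics/side.png

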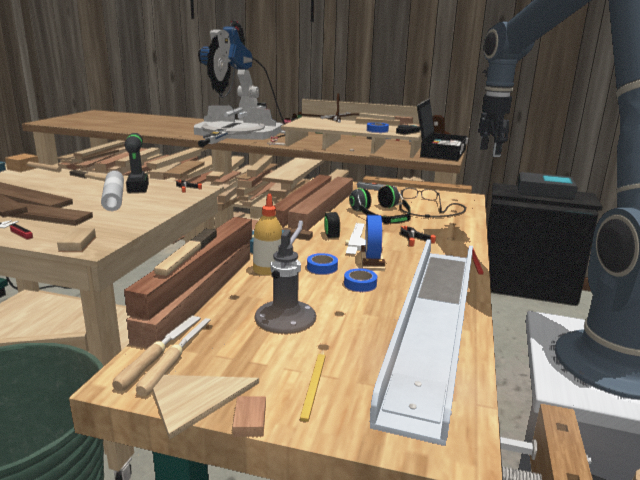

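The pictures show these things:
- **Stand:** scene px (278,290). The hook arm points up and right to (300,215).
- **Glue bottle:** (279,210), behind the stand.
- **Tape roll candidates, scene px:** blue roll standing on edge in a rest (388,213), two blue rolls lying flat (335,234) and (366,261), and a dark roll on edge (355,180).

Only the roll at (388,213) stands in a rest. I'll check its size by measurement and in an enlarged crop.

Run:
```python
from h import *
import pickle
from scipy.optimize import least_squares
allb=[];allc=[];crops=[]
for n,box,rb in (('scene',(235,200,330,335),(365,175,410,250)),('side',(245,215,325,335),(355,205,395,275))):
    f,W=pickle.load(open(n+'.pkl','rb'))
    hsv=cv2.cvtColor(f['image'],cv2.COLOR_RGB2HSV)
    blue=cv2.inRange(hsv,(100,120,60),(125,255,255))
    k,l,st,c=cv2.connectedComponentsWithStats(blue)
    for i in range(1,k):
        if st[i,4]>60:
            P=W[l==i]; P=P[~np.isnan(P[:,0])]
            print(n,st[i],np.round(np.percentile(P,[2,50,98],axis=0),3).tolist())
    x0,y0,x1,y1=box; P=W[y0:y1,x0:x1].reshape(-1,3); P=P[~np.isnan(P[:,0])]
    np.save(n+'_stand.npy',P)
    for lo,hi in ((.003,.02),(.03,.1),(.11,.125),(.125,.145),(.145,.165),(.165,.2)):
        q=P[(P[:,2]>lo)&(P[:,2]<hi)]
        print(n,lo,hi,len(q),np.round(np.percentile(q,[2,50,98],axis=0),3).tolist() if len(q) else '')
    x0,y0,x1,y1=rb; a=f['image'][y0:y1,x0:x1]; crops.append(cv2.resize(a,(266,440),interpolation=2))
    b=f['image'][200:335,240:330]; crops.append(cv2.resize(b,(293,440),interpolation=2)) if n=='side' else None
cv2.imwrite('pics/crop1.png',np.hstack(crops)[:,:800,::-1])
```

```text
scene [430  28  22  12 175] [[0.769, -1.804, 0.084], [0.811, -1.713, 0.101], [0.868, -1.687, 0.11]]
scene [380 188  17  44 590] [[0.501, -0.308, 0.04], [0.519, -0.253, 0.099], [0.541, -0.239, 0.122]]
scene [319 222  30  24 352] [[0.599, -0.241, 0.008], [0.626, -0.185, 0.022], [0.671, -0.167, 0.026]]
scene [350 248  32  27 414] [[0.488, -0.183, 0.007], [0.517, -0.127, 0.022], [0.56, -0.111, 0.026]]
scene 0.003 0.02 1808 [[0.575, -0.28, 0.004], [0.631, 0.068, 0.012], [0.825, 0.118, 0.019]]
scene 0.03 0.1 1959 [[0.61, -0.173, 0.031], [0.748, -0.106, 0.065], [0.827, 0.083, 0.098]]
scene 0.11 0.125 548 [[0.607, -0.151, 0.111], [0.641, 0.056, 0.12], [0.83, 0.102, 0.125]]
scene 0.125 0.145 291 [[0.611, -0.134, 0.125], [0.63, 0.069, 0.141], [0.761, 0.083, 0.145]]
scene 0.145 0.165 363 [[0.62, -0.065, 0.145], [0.637, 0.036, 0.157], [0.65, 0.074, 0.164]]
scene 0.165 0.2 207 [[0.628, -0.071, 0.166], [0.632, 0.062, 0.183], [0.65, 0.075, 0.192]]
side [226  29  25  39 399] [[1.615, -1.993, 0.348], [1.628, -1.807, 0.436], [1.65, -1.75, 0.536]]
side [367 123  21   9 147] [[0.767, -1.798, 0.081], [0.
[... 179 characters left out ...]
0.239, 0.003], [0.629, -0.178, 0.019], [0.67, -0.166, 0.025]]
side [344 269  33  22 428] [[0.488, -0.183, 0.003], [0.519, -0.121, 0.02], [0.558, -0.109, 0.025]]
side 0.003 0.02 1863 [[0.576, -0.498, 0.004], [0.65, 0.057, 0.012], [0.832, 0.119, 0.019]]
side 0.03 0.1 1818 [[0.61, -0.444, 0.031], [0.735, -0.114, 0.063], [0.842, 0.084, 0.099]]
side 0.11 0.125 555 [[0.607, -0.15, 0.111], [0.641, 0.06, 0.12], [0.782, 0.102, 0.125]]
side 0.125 0.145 389 [[0.612, -0.15, 0.125], [0.652, 0.054, 0.138], [0.774, 0.084, 0.145]]
side 0.145 0.165 279 [[0.62, -0.135, 0.145], [0.637, 0.059, 0.157], [0.752, 0.074, 0.164]]
side 0.165 0.2 162 [[0.628, -0.069, 0.166], [0.631, 0.068, 0.18], [0.647, 0.076, 0.192]]
```

View pics/crop1.png

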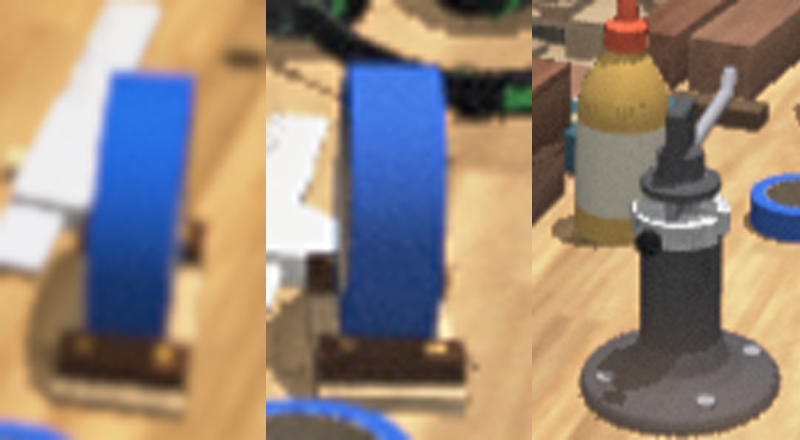

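The roll at (388,213) is 35 mm wide and its top is at 0.122 m (10+113 mm). It stands between dark battens, so it is the one meant. The two flat rolls are only about 75 mm across. The crop shows the hook arm pointing away from the side camera, with the key on the ring. Next I'll fit the poses.

Run:
```python
from h import *
from scipy.optimize import least_squares
import pickle
def circ(q,r,x0):
    g=least_squares(lambda p:np.hypot(q[:,0]-p[0],q[:,1]-p[1])-r,x0,loss='soft_l1',f_scale=.001); return g.x,np.sqrt(np.median(g.fun**2))
for n in ('scene','side'):
    P=np.load(n+'_stand.npy'); c=np.array([.643,.052])
    for lo,hi,r in ((.03,.1,.026),(.111,.122,.030),(.1375,.1435,.025)):
        q=P[(P[:,2]>lo)&(P[:,2]<hi)&(np.hypot(*(P[:,:2]-c).T)<.045)]
        print(n,r,len(q),circ(q,r,c))
    d=np.hypot(*(P[:,:2]-c).T)
    a=P[(d>.035)&(d<.14)&(P[:,2]>.143)&(P[:,2]<.178)]
    v=a[:,:2]-c; print('arm pts',len(a)); 
    ang=np.degrees(np.arctan2(v[:,1],v[:,0])); print(np.round(np.c_[d[(d>.035)&(d<.14)&(P[:,2]>.143)&(P[:,2]<.178)],ang,a[:,2]][::max(1,len(a)//25)],3).tolist())
    pl=P[(P[:,2]>.165)&(P[:,2]<.196)&(d<.03)]; print('plate',len(pl),pl.min(0),pl.max(0)); t=pl[pl[:,2]>.1885]
    print('top',len(t),t.mean(0), cv2.minAreaRect((t[:,:2]*1000).astype(np.float32)))
    f,W=pickle.load(open(n+'.pkl','rb')); hsv=cv2.cvtColor(f['image'],cv2.COLOR_RGB2HSV)
    b=cv2.inRange(hsv,(100,120,60),(125,255,255))>0
    Q=W[b]; Q=Q[(Q[:,0]>.49)&(Q[:,0]<.56)&(Q[:,1]<-.2)&(Q[:,1]>-.38)&(Q[:,2]>.03)]
    # cylinder fit: axis level with yaw a through (x,y0,z0), r=.0565
    def res(p):
        s=-(Q[:,0]-.52)*np.sin(p[0])+(Q[:,1]-p[1])*np.cos(p[0]); return np.hypot(s,Q[:,2]-p[2])-.0565
    g=least_squares(res,[0,-.295,.067],loss='soft_l1',f_scale=.001); a=g.x[0]
    s=(Q[:,0]-.52)*np.cos(a)+(Q[:,1]-g.x[1])*np.sin(a)
    lo,hi=np.percentile(s,[1,99]); m=(lo+hi)/2
    print('roll yaw',np.degrees(a),'y0 z0',g.x[1:],'s',lo,hi,'mid',.52+m*np.cos(a),g.x[1]+m*np.sin(a),np.median(abs(g.fun)))
```

```text
scene 0.026 622 (array([0.63576079, 0.05674765]), np.float64(0.0006375274444062306))
scene 0.03 138 (array([0.63717036, 0.05729134]), np.float64(0.00132912200653164))
scene 0.025 96 (array([0.63587133, 0.05639592]), np.float64(0.0011261549877908692))
arm pts 169
[[0.123, -86.373, 0.171], [0.121, -85.824, 0.167], [0.119, -87.365, 0.167], [0.12, -88.066, 0.164], [0.122, -88.746, 0.16], [0.111, -86.716, 0.161], [0.109, -88.647, 0.161], [0.111, -89.336, 0.158], [0.11, -89.322, 0.155], [0.105, -89.642, 0.156], [0.103, -90.11, 0.155], [0.104, -89.881, 0.152], [0.097, -90.973, 0.155], [0.08, -87.761, 0.159], [0.075, -88.257, 0.161], [0.077, -85.655, 0.156], [0.068, -89.369, 0.161], [0.067, -89.916, 0.159], [0.061, -90.903, 0.161], [0.06, -89.566, 0.159], [0.058, -90.638, 0.158], [0.053, -91.09, 0.159], [0.05, -90.572, 0.158], [0.045, -91.473, 0.16], [0.042, -91.115, 0.159], [0.038, -90.902, 0.159], [0.036, -93.815, 0.159], [0.037, -99.585, 0.157], [0.035, 144.14, 0.143]]
plate 191 [0.62694615 0.04213896 0.16536256] [0.64260389 0.07573962 0.19288612]
top 73 [0.63418843 0.05890886 0.19077057]
[... 870 characters left out ...]
 0.159], [0.091, -91.484, 0.155], [0.079, -91.563, 0.157], [0.069, -89.237, 0.158], [0.082, -92.311, 0.154], [0.064, -92.556, 0.158], [0.056, -91.673, 0.159], [0.076, -92.582, 0.152], [0.05, -96.918, 0.16], [0.045, -94.239, 0.159], [0.039, -94.914, 0.159], [0.057, -95.694, 0.152], [0.035, -101.536, 0.156]]
plate 151 [0.62756294 0.04125081 0.16535305] [0.64091948 0.07976669 0.192227  ]
top 39 [0.63403768 0.06155313 0.19047933] ((635.07861328125, 60.01887893676758), (10.534335136413574, 31.145837783813477), 6.753144264221191)
roll yaw 15.811843257972068 y0 z0 [-0.29903462  0.06489549] s -0.006310039136652103 0.027427946172540192 mid 0.5301594205783445 -0.29615752746853435 0.0013877150231311405
```

Measured:
- Stand axis ≈ (0.6357, 0.0567).
- Arm bearing ≈ -83°.
- Roll middle ≈ (0.5295, -0.2965), axis yaw ≈ 15°.

Now I'll move over the hook and look with the wrist camera.

Run:
```python
from h import *
A=np.array([.6357,.0567]); pi=np.pi
for y in (97,60,30,0,-83,-120,-150,-180):
    for z in (.178,.40):
        j=robot.inverse_kinematics([*A,z],[pi,0,np.radians(y)]); print(y,z,None if j is None else np.round(j,2))
robot.goto([.60,.05,.38],[pi,0,np.radians(60)])
f,W=frame('wrist'); save('w1',f)
print(-np.array(f['R']).T@np.array(f['t']), np.array(f['R']), robot.sense()['t'], robot.sense()['wrist_force'],f['fx'])
d=np.hypot(W[...,0]-A[0],W[...,1]-A[1])
m=(d>.0255)&(d<.0305)&(W[...,2]>.09)&(W[...,2]<.14)
a=np.degrees(np.arctan2(W[m][:,1]-A[1],W[m][:,0]-A[0])); z=W[m][:,2]
for k in range(-180,180,6):
    q=z[(a>=k)&(a<k+6)]
    if len(q): print(k,len(q),np.round(np.percentile(q,[10,50,90])*1000,1))
```

```text
97 0.178 [ 0.33  0.56 -0.69  1.66  0.4   1.06 -0.37]
97 0.4 [ 0.37  0.42 -0.78  1.36  0.29  1.47 -0.27]
60 0.178 [ 0.25  0.53 -0.57  1.67  0.33  1.04 -0.95]
60 0.4 [ 0.33  0.4  -0.71  1.37  0.26  1.47 -0.89]
30 0.178 [ 0.19  0.51 -0.49  1.67  0.27  1.02 -1.43]
30 0.4 [ 0.3   0.39 -0.66  1.37  0.24  1.46 -1.4 ]
0 0.178 [ 0.14  0.5  -0.4   1.68  0.22  1.01 -1.92]
0 0.4 [ 0.22  0.37 -0.54  1.37  0.19  1.45 -1.88]
-83 0.178 [-0.86  0.72  1.11  1.74 -0.7   1.15 -2.56]
-83 0.4 [ 0.61  0.62 -1.32  1.35  0.6   1.61  2.64]
-120 0.178 [ 0.58  0.78 -1.18  1.65  0.75  1.24  1.86]
-120 0.4 [ 0.56  0.55 -1.18  1.35  0.51  1.56  2.06]
-150 0.178 [ 0.58  0.78 -1.18  1.65  0.75  1.24  1.34]
-150 0.4 [ 0.56  0.55 -1.18  1.35  0.51  1.56  1.54]
-180 0.178 [ 0.4   0.6  -0.81  1.66  0.48  1.09  1.02]
-180 0.4 [ 0.43  0.45 -0.88  1.36  0.34  1.49  1.14]
[0.64373524 0.12209648 0.51073775] [[ 8.64747217e-01 -5.02206916e-01 -6.81308300e-04]
 [-4.74214779e-01 -8.16992814e-01  3.28090057e-01]
 [-1.65325719e-01 -2.83391877e-01 -9.44646204e-01]] 2.825 [0.05082553 0.37033218 0.056503  ] 360.0657567749122
-180 6 [
[... 609 characters left out ...]
3.1 124.4 125. ]
12 15 [123.4 124.2 125.2]
18 12 [124.  124.3 125.6]
24 12 [123.7 124.4 126. ]
30 14 [123.2 124.4 125.2]
36 14 [120.9 124.2 125. ]
42 14 [119.  124.  125.1]
48 15 [121.3 124.7 125.4]
54 12 [111.4 123.5 124.8]
60 14 [112.3 123.9 124.6]
66 17 [117.5 124.6 125.6]
72 15 [116.2 124.2 124.8]
78 15 [118.9 123.9 124.8]
84 16 [119.8 124.3 125.3]
90 14 [115.8 124.3 125.4]
96 15 [117.3 124.5 125.2]
102 14 [121.  124.6 125.5]
108 12 [118.5 124.8 125.5]
114 14 [119.1 124.3 125.7]
120 13 [121.  124.6 125.8]
126 12 [122.5 124.6 125.3]
132 13 [120.9 124.1 125.3]
138 8 [123.7 124.4 124.9]
144 12 [122.9 124.8 125.4]
150 11 [123.8 124.1 124.5]
156 8 [123.7 124.1 125.4]
162 1 [123.3 123.3 123.3]
```

View pics/w1.png

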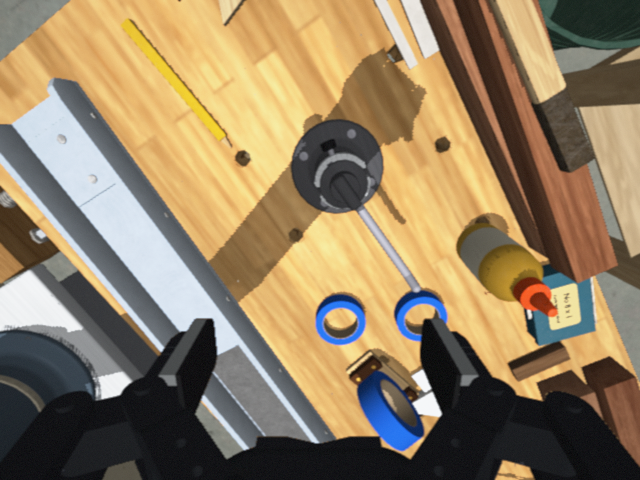

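The picture shows the hook at (345,185) with its arm running to (415,290), and the glue bottle at (490,260). The roll in its rest is at (390,405). The ring rim has gaps at bearings of about -8° and 172°, so the slot points to roughly 172°. I'll take one closer look to refine that, then grip.

Run:
```python
from h import *
A=np.array([.6357,.0567]); pi=np.pi
S=[]
for yaw,p in ((0,[.585,.057,.30]),(40,[.60,.03,.30]),(97,[.640,.01,.30])):
    robot.goto(p,[pi,0,np.radians(yaw)])
    f,W=frame('wrist'); S.append(W.reshape(-1,3))
    q=W.reshape(-1,3); d=np.hypot(*(q[:,:2]-A).T)
    c=q[(d<.04)]; 
    t=c[(c[:,2]>.186)&(c[:,2]<.198)]; print(yaw,'plate',len(t),t.mean(0),cv2.minAreaRect((t[:,:2]*1000).astype(np.float32)))
    r=q[(d>.026)&(d<.0295)&(q[:,2]>.05)&(q[:,2]<.135)]
    a=np.degrees(np.arctan2(r[:,1]-A[1],r[:,0]-A[0]))%360; lowp=r[:,2]<.119
    h=np.histogram(a[~lowp],bins=np.arange(0,361,3))[0]; print('high',h.tolist()); print('low',np.histogram(a[lowp],bins=np.arange(0,361,3))[0].tolist())
    o=q[(d>.0265)&(d<.0305)&(q[:,2]>.1225)&(q[:,2]<.127)]
    # arm bearing
    m=(d>.035)&(d<.11)&(q[:,2]>.155)&(q[:,2]<.170); b=q[m]
    if len(b)>10:
        v=cv2.fitLine((b[:,:2]*1000).astype(np.float32),cv2.DIST_L2,0,.01,.01).ravel(); print('arm',len(b),np.degrees(np.arctan2(v[1],v[0])), 'offset of axis', np.cross(v[:2],A*1000-v[2:]))
    print('t',robot.sense()['t'])
    if yaw==0: cv2.imwrite('pics/w2.png',f['image'][:,:,::-1])
```

```text
0 plate 909 [0.63592728 0.05601634 0.19094474] ((635.4613037109375, 56.10923385620117), (12.104324340820312, 33.969642639160156), 6.680419921875)
high [3, 8, 8, 9, 7, 7, 8, 9, 7, 7, 8, 8, 7, 8, 5, 8, 6, 8, 8, 7, 7, 7, 7, 8, 7, 7, 7, 7, 6, 6, 3, 8, 8, 6, 5, 6, 6, 7, 5, 6, 4, 6, 3, 5, 4, 4, 2, 3, 4, 2, 3, 3, 2, 2, 0, 0, 0, 0, 0, 0, 0, 1, 2, 2, 1, 1, 1, 2, 2, 1, 2, 0, 2, 2, 2, 3, 2, 1, 3, 3, 4, 3, 3, 4, 2, 1, 0, 0, 0, 0, 0, 0, 0, 6, 6, 6, 8, 8, 8, 9, 7, 8, 7, 9, 8, 6, 9, 9, 8, 7, 8, 8, 8, 3, 0, 0, 0, 0, 0, 0]
low [0, 0, 0, 0, 0, 0, 1, 0, 0, 0, 0, 0, 0, 0, 0, 0, 0, 0, 0, 0, 0, 0, 0, 0, 0, 0, 0, 0, 0, 0, 0, 0, 0, 0, 0, 0, 0, 0, 0, 0, 0, 0, 0, 0, 0, 0, 0, 0, 0, 0, 0, 0, 0, 0, 0, 0, 0, 0, 0, 0, 0, 0, 0, 0, 0, 0, 0, 0, 0, 0, 0, 0, 0, 0, 0, 0, 0, 0, 0, 0, 0, 0, 0, 0, 0, 0, 0, 0, 0, 0, 0, 0, 0, 0, 0, 0, 0, 0, 0, 0, 0, 0, 0, 0, 0, 0, 0, 0, 0, 0, 0, 0, 1, 3, 0, 0, 0, 0, 0, 0]
arm 1346 -83.83977 offset of axis -0.09550775875814033
t 3.8417
40 plate 887 [0.6360135  0.05669529 0.1909092 ] ((635.5321655273438, 56.20976638793945), (12.268719673156738, 33.88029098510742), 5.903951644897461)
high [3, 7
[... 1176 characters left out ...]
, 2, 2, 2, 3, 1, 2, 1, 1, 0, 0, 0, 0, 0, 0, 0, 0, 0, 0, 1, 1, 1, 2, 3, 2, 2, 2, 2, 3, 3, 2, 2, 5, 3, 4, 4, 0, 0, 0, 0, 0, 0]
low [0, 0, 0, 0, 0, 0, 0, 0, 0, 0, 0, 0, 0, 0, 0, 0, 0, 0, 0, 0, 0, 0, 0, 0, 0, 0, 0, 0, 0, 0, 0, 0, 0, 0, 0, 0, 0, 0, 0, 0, 0, 0, 0, 0, 0, 0, 0, 0, 0, 0, 0, 0, 0, 0, 0, 0, 0, 0, 0, 0, 1, 4, 0, 0, 0, 0, 0, 0, 0, 0, 0, 0, 0, 0, 0, 0, 0, 0, 0, 0, 0, 0, 0, 0, 0, 0, 0, 0, 0, 0, 0, 0, 0, 0, 0, 0, 0, 0, 0, 0, 0, 0, 0, 0, 0, 0, 0, 0, 0, 0, 0, 0, 0, 0, 0, 0, 0, 0, 0, 0]
arm 1020 -83.81703 offset of axis 0.03843741107002163
t 5.55<stdin>:17: DeprecationWarning: Arrays of 2-dimensional vectors are deprecated. Use arrays of 3-dimensional vectors instead. (deprecated in NumPy 2.0)
```

View pics/w2.png

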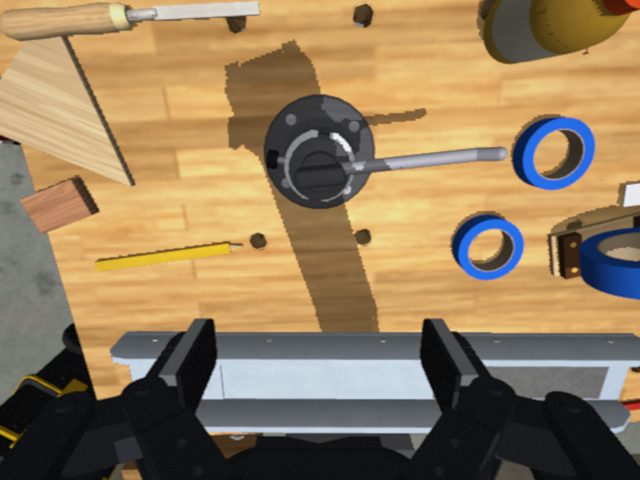

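The slot bearing is 172.2° (rim gaps centred at 172.5° and 351.8°) and the arm is at -83.8°. All views put the plate centre at (0.6357, 0.0566) with its top at 0.191 m, which matches the expected 192 mm. Gripping now.

Run:
```python
from h import *
A=[.6357,.0566]; pi=np.pi
def st(m=''):
    s=robot.sense(); print(m,round(s['t'],2),np.round(s['tcp_pos'],4),np.round(np.degrees(s['tcp_rot']),1),'F',np.round(s['wrist_force'],1),'T',np.round(s['torque'],2),'o',round(s['opening'],3),'g',s['gripper_force'])
Y=np.radians(96.2)
robot.goto([*A,.25],[pi,0,Y]); robot.grip(.6); st('above')
print(robot.move_straight([*A,.179],vel=.06,contact_N=8)); st('down')
robot.grip(.0,25); st('gripped')
for y in (90,80):
    robot.goto([*A,.179],[pi,0,np.radians(y)]); st(y)
```

```text
above 6.36 [0.636  0.056  0.2504] [180.    0.   96.1] F [-0.4 -0.   0.8] T [-0.02  0.04  0.03] o 0.596 g 0.0
False
down 7.69 [0.636  0.0567 0.1795] [179.9  -0.   96.2] F [-0.9 -0.4 -0.3] T [-0.02 -0.04  0.02] o 0.602 g 0.0
gripped 8.12 [0.6357 0.0566 0.1793] [180.    0.   96.2] F [-0.8  0.7  1.6] T [-0.06  0.17 -0.04] o 0.13 g 30.333141088485718
90 8.38 [0.6358 0.0568 0.1793] [180.    0.   90.2] F [-0.4 -0.1  1.3] T [0.   0.04 0.01] o 0.139 g 30.31141698360443
80 8.65 [0.6358 0.0568 0.1792] [180.    0.   80.3] F [0.1 0.5 2. ] T [-0.    0.17 -0.03] o 0.135 g 30.451067090034485
```

```bash
cat >> h.py <<'E'
pi=np.pi; A=[.6357,.0566]
def st(m=''):
    s=robot.sense(); print(m,round(s['t'],2),np.round(s['tcp_pos'],4),round(float(np.degrees(s['tcp_rot'][2])),1),'F',np.round(s['wrist_force'],1),'T',np.round(s['torque'],2),'o',round(s['opening'],3),'g',round(float(s['gripper_force']),1)); return s
E
python3 - <<'E'
from h import *
ok=True
for y in list(range(72,-1,-8)):
    robot.goto([*A,.179],[pi,0,np.radians(y)]); s=st(y)
    if np.linalg.norm(s['wrist_force'])>15: ok=False; break
if ok:
    for y in (-2,-4,-5.5,-7,-8.5,-10,-11.5,-13):
        robot.goto([*A,.179],[pi,0,np.radians(y)]); s=robot.sense()
        if np.linalg.norm(s['wrist_force'])>15: st('stop'); break
        hit=robot.move_straight([*A,.1745],vel=.02,contact_N=6); s=st(f'probe {y} {hit}')
        if s['tcp_pos'][2]<.1755: break
        robot.move_straight([*A,.1788],vel=.04)
E
```

```text
72 8.9 [0.6358 0.0567 0.1792] 72.3 F [-0.6  0.5  2.1] T [-0.    0.08 -0.1 ] o 0.136 g 30.5
64 9.15 [0.6359 0.0566 0.1793] 64.4 F [-0.5 -0.1  4.2] T [-0.06  0.02 -0.01] o 0.135 g 30.6
56 9.4 [0.6359 0.0566 0.1792] 56.4 F [0.2 0.5 3.7] T [0.   0.06 0.02] o 0.133 g 30.7
48 9.65 [0.6358 0.0566 0.1792] 48.4 F [-0.1 -0.3  5.2] T [-0.07  0.07 -0.02] o 0.136 g 30.8
40 9.9 [0.6358 0.0565 0.1792] 40.4 F [-0.3 -0.6  4.8] T [-0.12  0.05 -0.12] o 0.136 g 30.8
32 10.15 [0.6357 0.0565 0.1792] 32.4 F [ 0.  -0.5  5.9] T [-0.11  0.08 -0.07] o 0.135 g 30.9
24 10.4 [0.6357 0.0564 0.1792] 24.4 F [-0.7 -0.5  5.8] T [-0.21  0.16 -0.09] o 0.136 g 30.9
16 10.65 [0.6357 0.0563 0.1792] 16.4 F [-0.1 -1.3  5.5] T [-0.23  0.12 -0.1 ] o 0.134 g 30.9
8 10.9 [0.6356 0.0563 0.1792] 8.4 F [-1.2 -0.2  5.3] T [-0.22  0.2  -0.06] o 0.136 g 30.9
0 11.15 [0.6355 0.0562 0.179 ] 0.4 F [-1.1 -1.   5.6] T [-0.28  0.22 -0.06] o 0.135 g 30.9
probe -2 True 11.61 [0.6354 0.0565 0.1786] -1.5 F [-2.1  0.2  6.5] T [-0.08  0.24  0.01] o 0.134 g 30.9
probe -4 True 12.32 [0.6347 0.0558 0.1764] -3.8 F [-0.3 -0.5 -2.6] T [-0.12 -0.15 -0.06] o 0.131 g 29.7
probe -5.5 False 13.19 [0.6356 0.0564 0.1742] -5.5 F [-0.6 -1.5 -3.6] T [-0.38  0.15 -0.04] o 0.131 g 29.5
```

The key has entered the slot: the force changed to -3 N, so the gripper now carries the hook's weight. I'll lower it gently.

Run:
```python
from h import *
for z in (.171,.168,.1665):
    hit=robot.move_straight([*A,z],vel=.015,contact_N=9); s=st(f'{z} {hit}')
    if hit: break
```

```text
0.171 False 13.57 [0.6356 0.0564 0.1707] -5.5 F [-1.1 -1.6 -4.9] T [-0.51  0.11 -0.07] o 0.134 g 29.5
0.168 False 13.93 [0.6356 0.0564 0.1677] -5.5 F [-1.1 -2.  -3.1] T [-0.67  0.19 -0.02] o 0.131 g 29.5
0.1665 False 14.18 [0.6358 0.0565 0.1672] -5.5 F [-2.7 -3.5  2.1] T [-0.75  0.68 -0.06] o 0.131 g 30.4
```

Run:
```python
from h import *
robot.grip(.5); st('rel')
robot.move_straight([*A,.26],vel=.12)
robot.goto([.66,-.0,.32],[pi,0,np.radians(100)])
f,W=frame('wrist'); save('w3',f); q=W.reshape(-1,3); d=np.hypot(*(q[:,:2]-np.array(A)).T)
t=q[(d<.04)&(q[:,2]>.174)&(q[:,2]<.186)]; print('plate',len(t),np.median(t,0),cv2.minAreaRect((t[:,:2]*1000).astype(np.float32)))
t=q[(d<.0245)&(d>.016)&(q[:,2]>.125)&(q[:,2]<.15)]; print('flange top',np.percentile(t[:,2],[10,50,90]))
b=q[(d>.035)&(d<.11)&(q[:,2]>.13)&(q[:,2]<.165)]; print('arm',len(b),np.percentile(b[:,2],[50,98]))
v=cv2.fitLine((b[:,:2]*1000).astype(np.float32),cv2.DIST_L2,0,.01,.01).ravel(); print(v,np.degrees(np.arctan2(v[1],v[0])))
# roll check
r=q[(q[:,1]<-.2)&(q[:,0]<.6)&(q[:,2]>.115)&(q[:,2]<.13)]; print(len(r),r.mean(0) if len(r) else '')
st()
```

```text
rel 14.58 [0.636  0.0572 0.1667] -5.5 F [ 0.3 -0.4 -0.6] T [ 0.06 -0.03 -0.02] o 0.503 g 0.0
plate 746 [0.63630883 0.05746726 0.17912091] ((636.3650512695312, 57.08849334716797), (12.003832817077637, 33.937557220458984), 84.23589324951172)
flange top [0.13120388 0.13238792 0.13402382]
arm 1206 [0.14667765 0.14853494]
[ 9.950695e-01 -9.917983e-02  5.634937e+02  6.460297e+01] -5.691943
7 [ 0.54608831 -0.31042144  0.11653509]
 17.16 [6.598e-01 2.000e-04 3.197e-01] 100.0 F [0.9 0.2 0.1] T [0.   0.   0.06] o 0.501 g 0.0
```

View pics/w3.png

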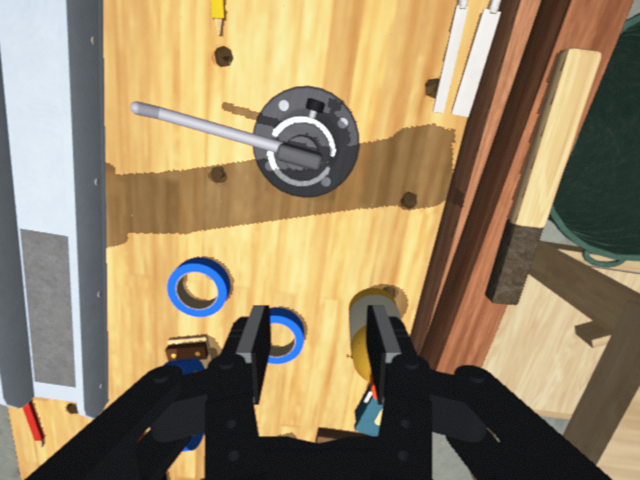

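The hook is home. The picture shows the arm lying from (300,155) to (140,108). Measured: flange top 132 mm (8 mm lower than before), arm top 148 mm, arm bearing 174.3°. Next I'll measure the roll from two wrist positions.

Run:
```python
from h import *
from scipy.optimize import least_squares
c0=np.array([.5295,-.2965])
for yaw,p in ((105,[.525,-.275,.32]),(85,[.53,-.25,.30])):
    robot.goto(p,[pi,0,np.radians(yaw)])
    f,W=frame('wrist'); hsv=cv2.cvtColor(f['image'],cv2.COLOR_RGB2HSV)
    q=W.reshape(-1,3); b=(cv2.inRange(hsv,(100,120,50),(125,255,255))>0).ravel()
    Q=q[b]; Q=Q[(np.hypot(*(Q[:,:2]-c0).T)<.085)&(Q[:,2]>.05)]
    def res(p):
        s=-(Q[:,0]-c0[0])*np.sin(p[0])+(Q[:,1]-p[1])*np.cos(p[0]); return np.hypot(s,Q[:,2]-p[2])-.0565
    T=Q[Q[:,2]>.112]; r=cv2.minAreaRect((T[:,:2]*1000).astype(np.float32))
    g=least_squares(res,[.25,-.2965,.067],loss='soft_l1',f_scale=.001); a=g.x[0]
    s=(Q[:,0]-c0[0])*np.cos(a)+(Q[:,1]-g.x[1])*np.sin(a); lo,hi=np.percentile(s,[1,99]); m=(lo+hi)/2
    print(len(Q),'top',np.percentile(Q[:,2],99),'rect',r,'cyl yaw',np.degrees(a),'z0',g.x[2],'w',hi-lo,'mid',c0[0]+m*np.cos(a),g.x[1]+m*np.sin(a))
    st()
save('w4',f)
```

```text
3523 top 0.12290466986515389 rect ((530.3560180664062, -296.2237548828125), (34.92744064331055, 67.44100952148438), 15.199483871459961) cyl yaw 15.06562116355279 z0 0.06542782493058694 w 0.033665212143764056 mid 0.5299827750176992 -0.29678394416715087
 18.38 [ 0.5261 -0.2729  0.3202] 105.2 F [-0.2  0.8  0.8] T [-0.   -0.01  0.01] o 0.496 g 0.0
3839 top 0.12290989033239845 rect ((530.201416015625, -295.8334045410156), (34.93021774291992, 66.81209564208984), 15.822664260864258) cyl yaw 14.97996715550707 z0 0.06538006430839023 w 0.034574707026819605 mid 0.5304212919940522 -0.29682398227518864
 18.88 [ 0.5307 -0.2497  0.3005] 85.2 F [0.5 0.7 0.1] T [0.02 0.02 0.02] o 0.499 g 0.0
```

View pics/w4.png

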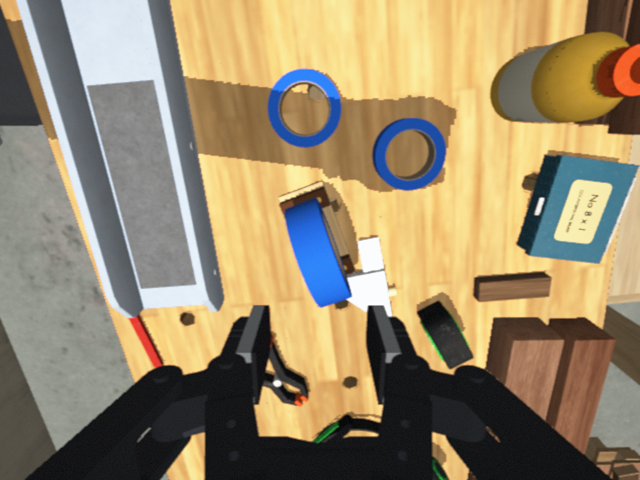

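The picture shows the roll at (320,250) in its rest, with free space for the fingers on both sides. Both views agree on its middle, (0.5303, -0.2965), with the top at 0.123 m and yaw 15.2°. Grasping now.

Run:
```python
from h import *
R=[.5303,-.2966]; Y=np.radians(105.2)
robot.grip(.7); robot.goto([*R,.19],[pi,0,Y])
print(robot.move_straight([*R,.1192],vel=.08,contact_N=8)); st('down')
robot.grip(0,40); s=st('grip')
robot.move_straight([*R,.15],vel=.06); st('up')
robot.move_straight([*R,.262],vel=.15); st('up2')
robot.move_straight([.452,.0755,.262],vel=.2,attitude=[pi,0,np.radians(84.3)]); robot.sleep(.3); st('front')
f,W=frame('side'); np.save('side2.npy',W); save('s2',f)
```

```text
False
down 20.77 [ 0.5308 -0.2967  0.1197] 105.2 F [0.  0.1 1.2] T [0.02 0.02 0.01] o 0.7 g 0.0
grip 21.12 [ 0.5307 -0.2968  0.1199] 105.2 F [ 0.2 -0.1  2.9] T [0.05 0.09 0.01] o 0.39 g 41.2
up 21.78 [ 0.5301 -0.2966  0.15  ] 105.2 F [-0.2  0.5 -1.3] T [ 0.   -0.01 -0.05] o 0.389 g 40.7
up2 22.68 [ 0.5296 -0.2965  0.2608] 105.2 F [-0.1 -1.1 -2.3] T [-0.05  0.06  0.08] o 0.395 g 40.7
front 25.03 [0.4521 0.0752 0.262 ] 84.3 F [-0.6 -1.  -1.3] T [-0.04 -0.01 -0.02] o 0.39 g 40.7
```

Run:
```python
from h import *
from scipy.optimize import least_squares
img=cv2.imread('pics/s2.png'); hsv=cv2.cvtColor(img,cv2.COLOR_BGR2HSV); W=np.load('side2.npy')
b=cv2.inRange(hsv,(100,120,50),(125,255,255))>0; Q=W[b]; Q=Q[(Q[:,0]>.38)&(Q[:,0]<.53)&(Q[:,1]>-.03)&(Q[:,1]<.2)&(Q[:,2]>.12)&(Q[:,2]<.3)]
a=np.radians(-5.7)
res=lambda p:np.hypot(-(Q[:,0]-.452)*np.sin(a)+(Q[:,1]-p[0])*np.cos(a),Q[:,2]-p[1])-.0565
g=least_squares(res,[.075,.209],loss='soft_l1',f_scale=.001)
print(len(Q),g.x,np.median(abs(g.fun)),np.percentile(Q,[1,99],axis=0))
cv2.imwrite('pics/s2c.png',cv2.resize(img[150:350,230:480],(750,600)))
```

```text
1373 [0.07590363 0.20737985] 0.0010392715229885705 [[0.42899437 0.03419294 0.16029509]
 [0.47127013 0.13463421 0.26387954]]
```

View pics/s2c.png

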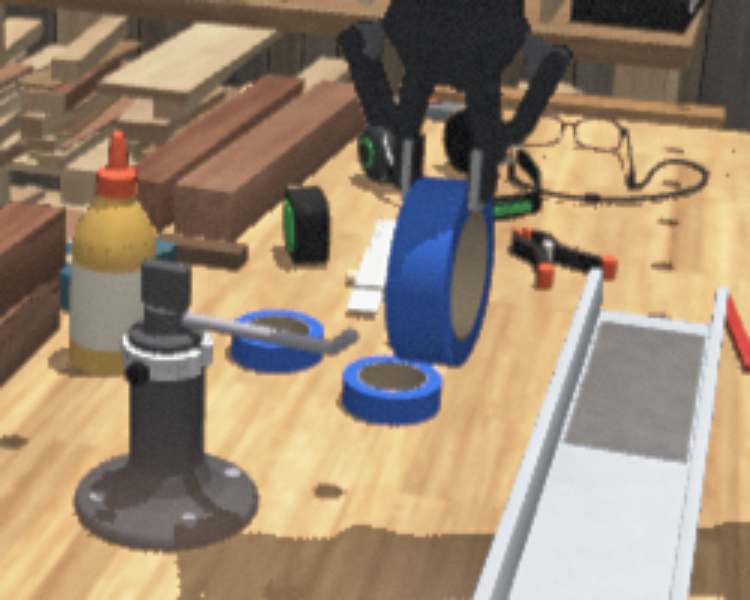

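The crop shows the roll held squarely at (440,270), in line with the hook arm whose tip is at (350,340). The roll centre is 54 mm below the TCP. Now I'll thread it on.

Run:
```python
from h import *
robot.move_straight([.452,.0753,.2025],vel=.1); st('low')
hit=robot.move_straight([.5666,.0639,.2025],vel=.06,contact_N=5); robot.sleep(.3); s=st(f'in {hit}')
if not hit:
    robot.move_straight([.5666,.0639,.172],vel=.04,contact_N=4); robot.sleep(.3); st('near')
    hit=robot.move_straight([.5666,.0639,.157],vel=.008,contact_N=2.5); st(f'touch {hit}')
    robot.sleep(.2); st()
```

```text
low 25.82 [0.4524 0.0756 0.2029] 84.3 F [-0.3  0.3 -1.5] T [ 0.04 -0.04 -0.01] o 0.391 g 40.7
in False 28.19 [0.5666 0.0639 0.2025] 84.3 F [ 1.1  0.3 -1.7] T [0.03 0.   0.  ] o 0.393 g 40.7
near 29.41 [0.5667 0.0639 0.1722] 84.3 F [ 0.4 -0.2 -1.6] T [-0.02  0.01 -0.03] o 0.392 g 40.7
touch True 30.58 [0.5665 0.0639 0.1623] 84.3 F [ 0.5 -1.   4. ] T [ 0.05 -0.05 -0.05] o 0.391 g 41.3
 30.78 [0.5664 0.064  0.1621] 84.3 F [-0.7  0.5  5.1] T [ 0.1  -0.18 -0.01] o 0.394 g 41.5
```

Run:
```python
from h import *
for z in (.1625,.163,.1635):
    robot.move_straight([.5666,.0639,z],vel=.01); robot.sleep(.15); s=st(z)
    if s['wrist_force'][2]<1.2: break
f,W=frame('wrist'); save('w5',f)
robot.grip(.46); st('open'); robot.sleep(.3)
robot.grip(.52); robot.sleep(.3); st('open2')
f,W=frame('side'); save('s3',f)
a=cv2.imread('pics/w5.png'); b=f['image'][180:330,230:430][:,:,::-1]
cv2.imwrite('pics/c5.png',np.hstack([cv2.resize(a,(400,300)),cv2.resize(b,(400,300))]))
```

```text
0.1625 31.23 [0.5665 0.0639 0.1623] 84.3 F [-1.   0.6  2.5] T [0.08 0.01 0.05] o 0.388 g 41.2
0.163 31.63 [0.5664 0.0638 0.1627] 84.3 F [-0.8 -0.2 -0.7] T [ 0.1  -0.15  0.04] o 0.392 g 40.8
open 31.92 [0.5665 0.0637 0.1629] 84.3 F [ 0.2 -0.3 -0.5] T [ 0.03  0.02 -0.  ] o 0.461 g 0.0
open2 32.74 [0.5666 0.0639 0.163 ] 84.3 F [ 0.2  0.1 -0.4] T [0.02 0.03 0.  ] o 0.521 g 0.0
```

View pics/c5.png

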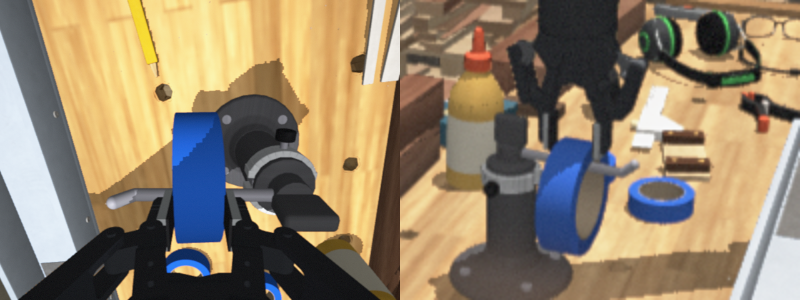

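The picture shows the roll hanging on the arm (left half, at (200,175); right half, at (575,200)), with the fingers open and clear on both sides. I'll retreat straight up and check before handing in.

Run:
```python
from h import *
from scipy.optimize import least_squares
print(robot.move_straight([.5666,.0639,.27],vel=.07,contact_N=6)); robot.move_straight([.50,-.08,.34],vel=.15); robot.sleep(2); st()
a=np.radians(-5.7); H=np.array([.6363,.057])
for i in range(2):
    f,W=frame('side'); hsv=cv2.cvtColor(f['image'],cv2.COLOR_RGB2HSV)
    Q=W[cv2.inRange(hsv,(100,120,50),(125,255,255))>0]; Q=Q[(Q[:,0]>.48)&(Q[:,0]<.64)&(Q[:,1]>-.03)&(Q[:,1]<.2)&(Q[:,2]>.035)]
    res=lambda p:np.hypot(-(Q[:,0]-H[0])*np.sin(a)+(Q[:,1]-p[0])*np.cos(a),Q[:,2]-p[1])-.0565
    g=least_squares(res,[.057,.11],loss='soft_l1',f_scale=.001)
    u=-((Q[:,0]-H[0])*np.cos(a)+(Q[:,1]-H[1])*np.sin(a))
    print('side off',g.x[0]-H[1],'z rel hook',g.x[1]-.125,'out',np.percentile(u,[2,98]))
    robot.sleep(.5)
d=np.hypot(W[...,0]-H[0],W[...,1]-H[1]); print('plate top',np.nanpercentile(W[(d<.02)&(W[...,2]>.15)][:,2],95))
print(robot.close_job())
```

```text
False
 37.77 [ 0.5  -0.08  0.34] 84.3 F [-0.1  0.7  0.6] T [0.03 0.02 0.03] o 0.52 g 0.0
side off 0.00182255176627516 z rel hook -0.018053813272774152 out [0.055714   0.08983404]
side off 0.0018071821193503604 z rel hook -0.01807276521568421 out [0.055801  0.0897383]
plate top 0.17928588755925715
the job is handed in; nothing more can be done
None
```

The hook is locked home in its slot and the tape roll hangs still on its arm, about 73 mm out and clear of the robot; the job was handed in at about 39 s, and no verdict was returned.

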